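Hang the carousel wheel on the latching J-hook

TASK

Take the spoked carousel wheel out of its cradle by its rim, bring it over the upturned tip of the J-hook, let the rim down onto the hook's arm and slide it back along the arm, over the sprung red latch and fully home against the stop, so that the latch springs up in front of it. Feel your way, for the hook can be clamped at different heights: never load the hook with more than 20 N, and leave the wheel hanging there by itself. Do not disturb the jar, the flask or the beaker.

Things in the scene. Friction and masses are not known exactly. Their poses are not given: they have to be found in the camera images.
- wheel: Loose spoked wheel, 0.28 to 0.44 kg. Aluminium-coloured rim: outside diameter 210 mm, 14 mm thick radially (inside radius 91 mm), 14 mm wide along the axle, flat faces. Black hub 28 mm across, 18 mm wide. Origin at the wheel's centre; x along the axle, z up at the start. It starts upright in the cradle, centre 116 mm above the bench.
- wheel_top (a point): Middle of the rim's section at its top as the wheel stands in the cradle: 98 mm from the wheel's centre along the wheel's z. The four spokes, 6 mm thick, run at 45 degrees to either side of this direction (and opposite), so the rim's top 80 degrees are free of spokes. The hook's arm needs this middle part: grip the rim some 45 to 60 mm to one side.
- cradle: Cradle fixed to the bench: grey base 110 x 200 x 10 mm, two blue cheeks (130 mm long along y, tops 55 mm above the bench, 19 mm apart) that hold the wheel upright, and two rubber rods it rests on, 55 mm either side of the middle. Origin on the bench below the wheel's centre; x along the wheel's axle, y in the wheel's plane.
- stand: Hook stand fixed to the bench: steel base 170 x 160 x 12 mm, post to 254 mm height, its front 20 mm behind the origin, and a grey carriage with a yellow J-hook pointing to the stand's -x. Origin on the bench straight below where the wheel's centre hangs when home (it may end 3 mm before to 5 mm past it, and 91 mm below the arm's top); x runs back along the arm to the post, z up.
- stand_landing (a point): Point on the bench below the gap where the rim can be let down onto the hook's arm: 50 mm before the stand's origin (its -x), give or take 7 mm. The arm, a level round bar 10 mm thick along the stand's x, is clamped at an unreported height: its top lies anywhere from 225 to 255 mm above the bench, fixed during the run.
- stand_tip (a point): Point on the bench below the middle of the hook's upturned tip, 73 mm before the stand's origin. The tip is 10 mm thick and reaches 20 mm above the top of the arm.
- stand_stop (a point): Point on the bench below the face of the grey stop (40 mm wide), 12 mm behind the stand's origin. A hood 14 mm wide runs from the stop 42 mm forward; its underside is 24 mm and its top 30 mm above the top of the arm, so a rim must be slid in beneath it along the arm (10 mm to spare). Nothing on the stand is more than 30 mm above the arm's top.
- latch (a joint): Hinge angle (rad) of the red sprung latch in the arm: a ramp rising from 40 mm before the stand's origin to 7 mm up at 10 mm before it. 0 = sprung up (closed), 0.25 = pressed flush, at most 0.4. Its rear end takes 1.4 N to start, 3 N flush; a rim slid back along the arm presses it down, and it springs up once the rim is past.
- jar: Bystander: amber jar, 52 mm across, 75 mm tall, loose. Origin at the centre of its underside.
- flask: Bystander: white bottle with blue cap, 44 mm across, 85 mm tall, loose. Origin at the centre of its underside.
- beaker: Bystander: white cup, 60 mm across, 70 mm tall, loose. Origin at the centre of its underside.
Things that resemble listed ones, but are neither listed nor needed, are in the scene too. There is more than one size of the wheel; the job needs the largest.

How it is judged (in metres and radians):
On the way, in this order (a step that is already met when the one before it is completed fails the run):
1. the wheel is lifted clear of the cradle (height (world z) of wheel above 0.15 m and contact force between wheel and cradle below 0.01 N), for 0.1 s.
2. the rim is let down onto the hook's arm, between the tip and the latch (contact force between wheel and stand above 1 N and x of wheel in the frame of stand between -0.066 and -0.038 m), for 0.1 s.
3. the rim, sliding back along the hook's arm, presses the latch down (value of joint latch above 0.12 rad and contact force between wheel and stand above 0.5 N and x of wheel in the frame of stand between -0.045 and 0 m), for 0.02 s.
At the end, for the whole second after the job is handed in: The wheel hangs at rest from the hook's arm, let go: its centre between -7 and +9 mm of home along the arm, within 20 mm to either side and 125 to 185 mm above the bench, its axle within 0.17 rad of the arm's direction, its weight on the hook, and the latch sprung up in front of it (under 0.08 rad) (x of wheel in the frame of stand between -0.007 and 0.009 m and y of wheel in the frame of stand between -0.02 and 0.02 m and z of wheel in the frame of stand between 0.125 and 0.185 m and value of joint latch below 0.08 rad and contact force between wheel and stand above 1 N and angle between the x axis of wheel and the x axis of stand, either way round below 0.17 rad and contact force between wheel and the fingers below 0.01 N and linear speed of wheel below 0.04 m/s and angular speed of wheel below 0.5 rad/s); the robot touches nothing.
It fails at once if the hook or its stand is loaded with more than 20 N by the wheel (contact force between wheel and stand above 20 N).
It fails at once if the robot bumps the hook stand with more than 20 N (contact force between any of the fingers, the arm and stand above 20 N).
It fails at once if the jar is pushed more than 20 mm or tipped (distance of jar from where it was at the start of the episode above 0.02 m or angle between jar's own z axis and vertical above 0.35 rad).
It fails at once if the flask is pushed more than 20 mm or tipped (distance of flask from where it was at the start of the episode above 0.02 m or angle between flask's own z axis and vertical above 0.35 rad).
It fails at once if the beaker is pushed more than 20 mm or tipped (distance of beaker from where it was at the start of the episode above 0.02 m or angle between beaker's own z axis and vertical above 0.35 rad).
It also fails if it takes over 72 s, if anything falls off the work surface, if the arm or the gripper's body presses on something with over 40 N, if the wrist force passes 120 N, or if a joint passes its speed limit or range.

ROBOT

A 6-joint arm with a two-finger parallel gripper is mounted at the origin on the work surface. World frame = base frame: x ahead of the robot, y to its left, z up, the work surface at z = 0. Lengths are in mm, angles in rad, forces in N, time in s.
With the tool pointing down it reaches from about 150 to 775 mm from the base axis. Payload 6.1 kg.
Tool frame: the origin (TCP) lies between the finger pads; the fingertips stand 8 mm ahead of it and the grasp point (between the pads) lies 11 mm behind it; x points along the fingers, y is the direction in which the jaws open and shut, and the axes are right-handed (so a half turn about x gives the same grasp; the last joint's range is limited). The gripper opens to 85 mm and grips with 20 to 120 N. Pads are 22 mm wide; open, the fingers measure 114 mm over their backs; the gripper's body (76 mm by 85 mm) begins 54 mm behind the grasp point. The pads swing forward as they close: fully open they stand 13 mm farther back than shut.
Start: joints at [1.205, 0.126, -0.04, 1.405, 0, 1.571], TCP at [187.783, 490.251, 239.295] pointing down, gripper open.
Joint ranges: [-2.72, 2.72], [-0.95, 1.95], [-1.27, 1.35], [-1.78, 2.02], [-1.46, 1.47], [-3.14, 3.14]. Speed limits (rad/s): [2.39, 2.39, 3.01, 3.14, 3.14, 3.14].

INTERFACE

Orientations are given as [roll, pitch, yaw] about the fixed x, y, z axes, in that order (R = Rz(yaw) Ry(pitch) Rx(roll)).
In Python, from workcell import ctrl, viewer, hand_in gives the robot as it stands.
- The arm moves only by the shell command python3 -m inch 'ROWS' [FORCE]. ROWS is a JSON object of lists of equal length, an entry for each row: "offset": the shift along the tool's x, y, z in mm, a list of three; "rot": the turn, a rotation vector about the tool's x, y, z in degrees, a list of three; "hand": the opening, from -1 (shut) to 1 (fully open), so that 0 is half open. A call has 1 to 20 rows; each row shifts and turns the pose as measured when the row begins, along the tool's axes as they then stand; what a row does not reach is not made up. A row lasts 1/10 s, in which the tool goes at most 50 mm and 8.59 degrees, less where a joint would pass 70% of its speed; a pose out of reach is approached as far as the arm can. A call is refused whole if a number of a shift passes 50 or a number of a turn 8.59, either way. A call with a gripper value outside its range is refused whole. The fingers move at their own pace and stop on an object; FORCE is the grip in N (left out, the last holds). Time passes only in rows, so rows that do not move let the fingers close. It gives the time, the measured TCP pose, the force and the opening at its end, in the units of the state.
- ctrl.observe(): the state, without advancing time (a new reading comes with each control period).
- viewer.camera(name): name is "scene" or "side" or "wrist"; returns the picture (384x512x3 uint8, red, green, blue); there is no depth.
- viewer.camera_params(name): a dict with "fovy" (degrees; the focal length in pixels is half the picture's height over the tangent of half this angle, whatever the lens; pixels are square), "cx", "cy" (the principal point, pixels), "R" (3x3) and "t" (3): a world point X has camera coordinates R X + t. Camera axes: x right, y down, z forward; pixel columns grow to the right and rows downward; lengths in mm; the calibration is good to about 2 mm. A picture is of the moment at which its call begins: read the wrist's pose just before it. camera_params takes no time and is no camera call; for the wrist camera it gives the pose at the moment of the call.
- hand_in(): hands the job in, once; it reports no verdict.
The state is a dict: "clock": time; "joints": joint angles; "dq": joint speeds; "effort": joint torques, N m; "ee_pos": TCP position; "tcp_rot": TCP orientation; "wrist_force": force on the tool from outside, world axes, zero at the start; "ft_torque": the same for the moment, N m; "gripper_width": finger opening in mm.
Only numpy, scipy, OpenCV 4.12 (cv2) and the standard library are available. Lean on these libraries where they do the work, as an engineer would, in place of code of your own. Each camera call takes 0.05 s, during which the arm holds its last target.

## Working session

There is one attempt and no reset: what is moved stays moved. The work goes in short steps, Python scripts to look and compute and a shell command to move; the robot and the scene stay as the last step left them, time stands still between calls to the robot, and variables do not carry over. Pictures are saved under pics/ and viewed, and the job is handed in when it is done.

```bash
ls; mkdir -p pics; python3 - <<'E'
from workcell import ctrl, viewer
import cv2
for n in ("scene","side","wrist"):
    p=viewer.camera_params(n); print(n,p)
    cv2.imwrite(f"pics/{n}0.png",cv2.cvtColor(viewer.camera(n),cv2.COLOR_RGB2BGR))
print(ctrl.observe())
E
```

```text
pics
scene {'fovy': 48.8810009490907, 'cx': 254.80070335575994, 'cy': 184.14773247250713, 'R': array([[ 0.18554401,  0.98255181, -0.01285914],
       [ 0.54273581, -0.11338125, -0.83221543],
       [-0.81915277,  0.14743347, -0.55430327]]), 't': array([-117.37807742, -161.7919614 , 1520.3669116 ])}
side {'fovy': 51.362379545807244, 'cx': 252.2034720143492, 'cy': 185.78085285278607, 'R': array([[ 0.92979544, -0.36800936, -0.00703945],
       [-0.25908191, -0.64076014, -0.72270534],
       [ 0.26145173,  0.67379192, -0.69112043]]), 't': array([-517.89260637,  271.02272498,  876.06167107])}
wrist {'fovy': 59.832129567445165, 'cx': 254.83136493143658, 'cy': 194.01319079823682, 'R': array([[ 3.57715812e-01,  9.33830260e-01, -6.65839420e-04],
       [ 8.90350401e-01, -3.40845077e-01,  3.01829086e-01],
       [ 2.81630186e-01, -1.08561867e-01, -9.53361820e-01]]), 't': array([-523.76297803,  -38.5664146 ,  379.26468038])}
{'clock': 0.15, 'joints': array([ 1.20501960e+00,  1.26289344e-01, -4.03664034e-02,  1.40544175e+00,
        6.85670694e-07,  1.57082440e+00]), 'dq': array([ 0.00044062, -0.00205751,  0.00253865, -0.00073872,  0.00141183,
        0.00013985]), 'effort': array([ 2.69609787e-03, -4.36277962e+01,  3.53149152e+01,  1.35680800e-02,
        1.67907911e-04, -1.56454785e-06]), 'ee_pos': array([187.66533737, 489.97243622, 238.68664087]), 'tcp_rot': array([-1.57129522,  1.56949515, -1.93710001]), 'wrist_force': array([ 0.18867716, -0.48219048,  0.18567772]), 'ft_torque': array([-0.03411703,  0.01034361,  0.07262014]), 'gripper_width': 85.19583489205472}
```

View pics/scene0.png

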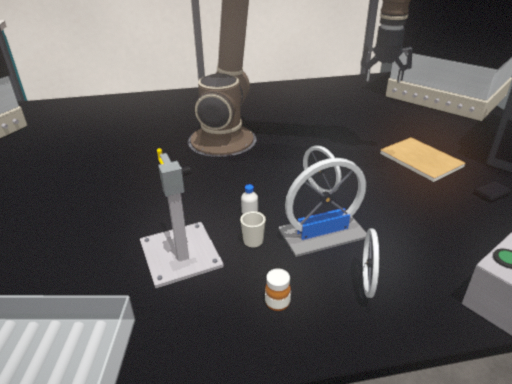

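View pics/side0.png

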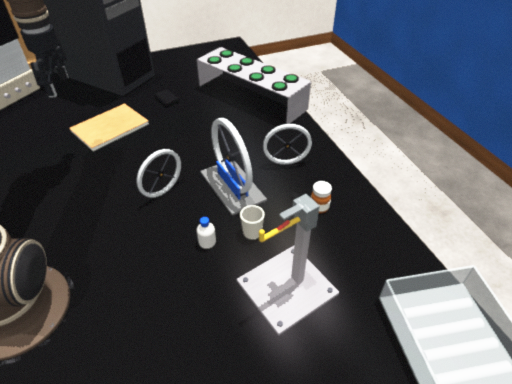

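View pics/wrist0.png

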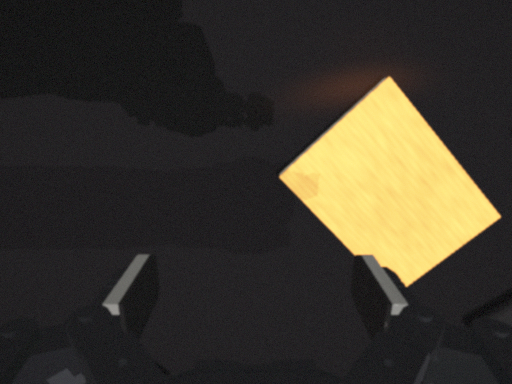

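The wheel in the cradle is at scene (327,200) and side (231,155). Two smaller look-alike wheels stand loose at scene (321,170) and (371,262), or side (159,173) and (288,145). The one in the cradle is the largest, so I'll check it in a close crop along with the hook.

```bash
cat > h.py <<'E'
import numpy as np, cv2
from workcell import ctrl, viewer
def K(p,h=384):
    f=h/2/np.tan(np.radians(p['fovy'])/2); return f,p['cx'],p['cy']
def ray(p,uv):
    f,cx,cy=K(p); d=np.array([(uv[0]-cx)/f,(uv[1]-cy)/f,1]); R=np.array(p['R']);t=np.array(p['t'])
    return -R.T@t, R.T@d/np.linalg.norm(d)
def onz(p,uv,z):
    o,d=ray(p,uv); return o+d*(z-o[2])/d[2]
def tri(p1,uv1,p2,uv2):
    o1,d1=ray(p1,uv1);o2,d2=ray(p2,uv2)
    s=np.linalg.lstsq(np.c_[d1,-d2],o2-o1,rcond=None)[0]
    a=o1+s[0]*d1;b=o2+s[1]*d2
    return (a+b)/2,np.linalg.norm(a-b)
def proj(p,X):
    c=np.array(p['R'])@np.array(X)+np.array(p['t']);f,cx,cy=K(p)
    return np.array([cx+f*c[0]/c[2],cy+f*c[1]/c[2]])
S=viewer.camera_params('scene');D=viewer.camera_params('side')
def snap(n,name):
    im=cv2.cvtColor(viewer.camera(n),cv2.COLOR_RGB2BGR); cv2.imwrite(f'pics/{name}.png',im); return im
def crop(im,x,y,w,h,k,name):
    cv2.imwrite(f'pics/{name}.png',cv2.resize(im[y:y+h,x:x+w],None,fx=k,fy=k,interpolation=cv2.INTER_CUBIC))
E
python3 - <<'E'
from h import *
s=cv2.imread('pics/scene0.png');d=cv2.imread('pics/side0.png')
crop(s,130,140,250,170,3.2,'sc');crop(d,190,110,150,225,2.6,'dc')
E
```

```text
(no output)
```

View pics/sc.png

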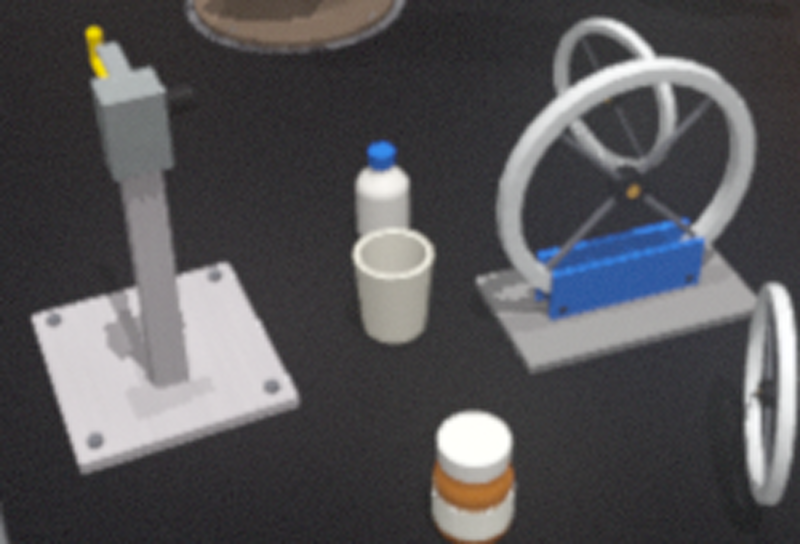

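View pics/dc.png

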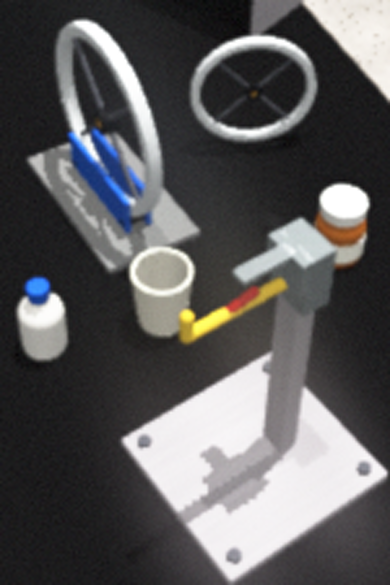

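The crops confirm the choice: the largest wheel is the one in the blue-cheeked cradle. The hook's tip points towards the robot's side, and the red latch is on the arm. Next I'll measure the base corners, refined to subpixel.

```bash
python3 - <<'E'
from h import *
np.set_printoptions(precision=1,suppress=True)
s=cv2.imread('pics/scene0.png',0);d=cv2.imread('pics/side0.png',0)
def ref(im,pts):
    c=np.array(pts,np.float32).reshape(-1,1,2).copy()
    cv2.cornerSubPix(im,c,(3,3),(-1,-1),(3,30,.01)); return c.reshape(-1,2)
for nm,P,im,pts,z in [
 ('stand sc',S,s,[(140.3,238.4),(201.9,222.5),(223.4,264.4),(155.6,284)],12),
 ('stand sd',D,d,[(236.9,279.2),(293.8,245.4),(338.5,291.5),(277.7,331.2)],12),
 ('cradle sc',S,s,[(279,228.1),(296.6,253.1),(367.5,232.8)],10),
 ('cradle sd',D,d,[(200.8,170.8),(233.5,213.8),(266.5,198.5)],10)]:
    for lab,q in (('raw',np.array(pts)),('ref',ref(im,pts))):
        W=np.array([onz(P,u,z) for u in q])
        L=np.linalg.norm(np.diff(np.r_[W,W[:1]],axis=0),axis=1)
        print(nm,lab,'\n',np.c_[q,W[:,:2]],'lens',L)
# bystanders: bases
hd=cv2.imread('pics/side0.png');hs=cv2.imread('pics/scene0.png')
# wheel: centre hub (yellow dot) ; tip
sc=lambda x,y:(x/3.2+130,y/3.2+140)
dc=lambda x,y:(x/2.6+190,y/2.6+110)
print('hub',tri(S,sc(632,190),D,dc(99,124)))
print('tip top',tri(S,sc(93,32),D,dc(187,316)))
for n,a,b in [('flask cap',sc(381,150),dc(38,287)),('beaker rim',sc(394,253),dc(162,273)),('jar top',sc(474,440),dc(344,201))]:
    print(n,tri(S,a,D,b))
E
```

```text
stand sc raw 
 [[ 140.3  238.4  510.4 -268.1]
 [ 201.9  222.5  478.1 -111.6]
 [ 223.4  264.4  642.4  -75.6]
 [ 155.6  284.   673.  -229.4]] lens [159.8 168.2 156.8 167.1]
stand sc ref 
 [[ 139.2  238.4  510.  -270.8]
 [ 199.8  221.2  471.4 -116.6]
 [ 223.   265.3  645.2  -76.8]
 [ 155.1  286.7  680.9 -230.4]] lens [158.9 178.3 157.7 175.6]
stand sd raw 
 [[ 236.9  279.2  473.6 -115.7]
 [ 293.8  245.4  636.7  -76.9]
 [ 338.5  291.5  672.7 -229.8]
 [ 277.7  331.2  509.1 -264.1]] lens [167.6 157.1 167.2 152.6]
stand sd ref 
 [[ 236.1  278.6  472.6 -113.5]
 [ 293.8  244.8  637.7  -75.2]
 [ 338.9  291.6  673.5 -230.4]
 [ 278.3  333.7  508.  -269.5]] lens [169.5 159.3 170.  159.9]
cradle sc raw 
 [[279.  228.1 538.5  81.2]
 [296.6 253.1 637.4 100.7]
 [367.5 232.8 601.3 295.4]] lens [100.8 198.1 223.2]
cradle sc ref 
 [[277.9 226.5 531.5  79.9]
 [295.3 255.3 644.1  95.7]
 [367.5 232.8 601.3 295.4]] lens [113.7 204.2 226.5]
cradle sd raw 
 [[200.8 170.8 502.6 278. ]
 [233.5 213.8 534.9  79.1]
 [266.5 198.5 638.6  98.7]] lens [201.5 105.6 225. ]
cradle sd ref 
 [[200.  170.6 500.8 279.7]
 [232.2 214.1 531.3  79.2]
 [266.6 198.5 638.8  98.6]] lens [202.8 109.2 227.7]
hub (array([565. , 194.9, 103.9]), np.float64(1.9637785162351065))
tip top (array([ 502.5, -189.3,  250.6]), np.float64(0.1248809239750342))
flask cap (array([444.2,  21.1,  83.6]), np.float64(0.4953308312776884))
beaker rim (array([560.9,   9.5,  67.3]), np.float64(2.232469716296781))
jar top (array([764.2,  24.6,  73.3]), np.float64(0.7630939548942766))
```

```bash
cat >> h.py <<'E'
from scipy.spatial.transform import Rotation as Ro
np.set_printoptions(precision=2,suppress=True)
def pose():
    o=ctrl.observe(); return np.array(o['ee_pos']),Ro.from_euler('xyz',o['tcp_rot']).as_matrix(),o
def togo(T,yaw):
    """remaining shift in tool axes, and rotvec deg so that tool x=-z, tool y = +-(cos yaw,sin yaw)"""
    p,R,o=pose(); y=np.array([np.cos(yaw),np.sin(yaw),0])
    if y@R[:,1]<0: y=-y
    x=np.array([0,0,-1.]); G=np.c_[x,y,np.cross(x,y)]
    print('pos',p,'R cols y,z',R[:,1],R[:,2])
    print('shift tool',R.T@(np.array(T)-p),'rotvec deg',np.degrees(Ro.from_matrix(R.T@G).as_rotvec()),'j',o['joints'])
E
python3 - <<'E'
from h import *
togo((578.4,141.7,285),np.radians(10))
for X in [(570,189,116),(570,189,214+7)]: print(proj(S,X),proj(D,X))
E
```

```text
pos [187.67 489.97 238.69] R cols y,z [ 0.36  0.93 -0.  ] [ 0.93 -0.36 -0.  ]
shift tool [ -46.07 -185.52  489.46] rotvec deg [59.04  0.04  0.07] j [ 1.21  0.13 -0.04  1.41  0.    1.57]
[326.5  196.44] [230.5 155.4]
[330.25 158.69] [228.63 122.88]
```

```bash
python3 -m inch '{"offset":[[-23,0,0],[-23,0,0],[0,0,0],[0,0,0],[0,0,0],[0,0,0],[0,0,0],[0,0,0],[0,0,0],[0,0,0]],"rot":[[0,0,0],[0,0,0],[8.4,0,0],[8.4,0,0],[8.4,0,0],[8.4,0,0],[8.4,0,0],[8.4,0,0],[8.4,0,0],[0,0,0]],"hand":[1,1,1,1,1,1,1,1,1,1]}'
python3 -c "
from h import *
togo((578.4,141.7,285),np.radians(10))"
```

```text
clock: 1.15
ee_pos: [187.2, 488.7, 283.1]
tcp_rot: [-0.52, 1.562, -1.939]
wrist_force: [0.8, 0.0, -0.2]
gripper_width: 85.2
pos [187.18 488.68 283.1 ] R cols y,z [ 0.99  0.15 -0.  ] [ 0.15 -0.99  0.01]
shift tool [ -0.34 334.13 402.25] rotvec deg [-1.29  0.42  0.25] j [1.2  0.13 0.07 1.51 0.   2.62]
```

```bash
python3 -m inch '{"offset":[[0,36,43],[0,36,43],[0,36,43],[0,36,43],[0,36,43],[0,36,43],[0,36,43],[0,36,43],[0,36,43],[0,10,15],[0,0,0]],"rot":[[0,0,0],[0,0,0],[0,0,0],[0,0,0],[0,0,0],[0,0,0],[0,0,0],[0,0,0],[0,0,0],[-1,0.4,0.2],[0,0,0]],"hand":[1,1,1,1,1,1,1,1,1,1,1]}'
python3 -c "
from h import *
togo((578.4,141.7,285),np.radians(10))
W=viewer.camera_params('wrist'); snap('wrist','w1'); print(W)"
```

```text
clock: 2.25
ee_pos: [549.7, 179.5, 280.3]
tcp_rot: [-1.353, 1.566, -2.704]
wrist_force: [0.7, -0.1, -0.1]
gripper_width: 85.4
pos [549.7  179.49 280.29] R cols y,z [ 0.98  0.22 -0.  ] [ 0.22 -0.98  0.  ]
shift tool [-4.76 19.74 43.15] rotvec deg [2.61 0.06 0.24] j [ 0.32  0.24  0.19  1.52 -0.    1.67]
{'fovy': 59.832129567445165, 'cx': 254.83136493143658, 'cy': 194.01319079823682, 'R': array([[ 0.98,  0.22, -0.  ],
       [ 0.21, -0.93,  0.3 ],
       [ 0.06, -0.3 , -0.95]]), 't': array([-573.8 ,    0.07,  437.  ])}
```

View pics/w1.png

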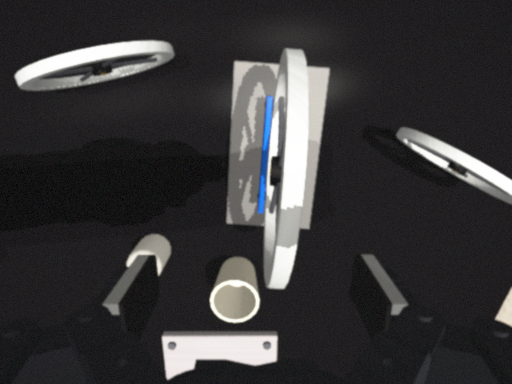

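```bash
python3 - <<'E'
from h import *
im=cv2.imread('pics/w1.png',0).astype(int)
W=viewer.camera_params('wrist')
print(proj(W,(570,189,221)),proj(W,(578.4,141.7,209)))
for r in range(90,260,20): print(r,im[r,262:312:2])
yaw=np.radians(10);C=np.array([570,189.])
xd=np.array([np.cos(yaw),np.sin(yaw)]);yd=np.array([-np.sin(yaw),np.cos(yaw)])
pts=[]
for r in range(80,270,10):
    row=im[r]; 
    g=np.where(row[262:312]>150)[0]+262
    if len(g)<5: continue
    res=[]
    for u in (g[0]-.5,g[-1]+.5):
        z=215
        for _ in range(12):
            X=onz(W,(u,r),z); d=(X[:2]-C)@yd; z=116+np.sqrt(max(105**2-d*d,0))
        res.append(X)
    m=(res[0]+res[1])/2; pts.append(m); print(r,g[0],g[-1],m,'width',np.linalg.norm(res[0]-res[1]),'x in cradle',(m[:2]-C)@xd,'y',(m[:2]-C)@yd)
E
```

```text
[292.86 212.06] [285.62 270.57]
90 [194 155 138 139 139 142 143 186 227 228 219 201 149 222 244 246 246 246
 245 244 245 245 243 225 210]
110 [135 120 123 148 145 118 180 199 168 111 121 169 162 247 253 252 252 251
 250 250 251 251 250 230 206]
130 [123  94 135 138 156 251 254 254 188 106 107 112 208 252 253 253 254 254
 253 253 253 254 253 229 206]
150 [ 78  86  76 118 246 253 253 250 128  86  79 151 252 255 255 254 254 254
 254 254 254 254 249 185 178]
170 [ 63  70  95 233 154  57  55  54  54  60 113 246 254 254 255 255 254 254
 254 254 254 252 197 173 174]
190 [116 117 178 247 249 233 100  73  66 104 210 251 253 254 254 254 254 254
 253 253 251 199 173 172 173]
210 [112 117 216 199  90  95 183 121 101 140 178 186 191 184 184 185 184 185
 184 175 163 169 169 172 154]
230 [ 38 116 200 211 216 217 208 117 149 175 178 180 180 180 180 177 176 178
 155  55  34  36  42  46  33]
250 [ 44 107 139 154 160 158 134 230 249 249 249 249 249 249 250 250 248 137
  35  33  29  33  32  30  28]
80 278 311 [554.94 265.62 186.21] width 22.140536679665498 x in cradle -1.521834177104746 y 78.06921881779
[... 1314 characters left out ...]
 y 7.6385806268359016
210 265 310 [566.43 189.58 220.99] width 28.375725900060107 x in cradle -3.4102744470380575 y 1.1909330455805878
220 265 309 [567.79 183.03 220.85] width 28.040740412254756 x in cradle -3.209796190228038 y -5.499596019137333
230 265 298 [566.2  175.44 220.23] width 21.461745368438407 x in cradle -6.097599828045326 y -12.691495910556283
240 265 296 [567.47 168.04 219.04] width 20.519775308708006 x in cradle -6.132375679158169 y -20.197275588102748
250 268 295 [570.18 160.37 217.13] width 18.303898329619987 x in cradle -4.7915235864101104 y -28.229262983305876
260 274 293 [573.85 152.06 214.25] width 13.391204509402181 x in cradle -2.6208038884700957 y -37.046415286933026
```

```bash
python3 - <<'E'
from h import *
W=viewer.camera_params('wrist')
yaw=np.radians(10);C=np.array([570,189.])
xd=np.array([np.cos(yaw),np.sin(yaw)]);yd=np.array([-np.sin(yaw),np.cos(yaw)])
M=[]
for r,a,b in [(110,287,309),(150,284.7,307),(170,282.5,305.3),(190,281,303.5),(210,279.5,301),(250,275,295.5)]:
    res=[]
    for u in (a,b):
        z=215
        for _ in range(12):
            X=onz(W,(u,r),z); d=(X[:2]-C)@yd; z=116+np.sqrt(max(105**2-d*d,0))
        res.append(X)
    m=(res[0]+res[1])/2;M.append(m[:2]);print(r,m,np.linalg.norm(res[0]-res[1]),(m[:2]-C)@xd,(m[:2]-C)@yd)
M=np.array(M);c=np.polyfit(M[:,1],M[:,0],1);print('yaw',np.degrees(np.arctan(-c[0])),c, 'x at y=141.7,189',np.polyval(c,[141.7,189]))
E
```

```text
110 [559.89 248.38 202.01] 13.647183056499713 0.3541566555788657 60.23206462634171
150 [563.05 225.78 214.1 ] 13.492670502751203 -0.46143490020968697 37.425063902248596
170 [564.42 214.28 217.76] 13.784456551994534 -1.1001379326168652 25.868081360300113
190 [566.22 202.47 220.07] 13.688883496644209 -1.3869767115441458 13.918070337682266
210 [568.09 189.95 220.99] 13.261668027107987 -1.7130814515187667 1.2712229724265334
250 [572.57 160.93 217.17] 13.394567193116469 -2.3409810668236624 -28.092425762193475
yaw 8.24206715937407 [ -0.14 595.69] x at y=141.7,189 [575.16 568.31]
```

```bash
python3 -m inch '{"offset":[[0,18,40],[0,0,3],[0,0,0]],"rot":[[1.6,0,0],[0,0,0],[0,0,0]],"hand":[1,1,1]}'
python3 -c "
from h import *
togo((576,141.5,190.4),np.radians(9))"
```

```text
clock: 2.6
ee_pos: [574.4, 144.1, 280.0]
tcp_rot: [-1.597, 1.565, -2.968]
wrist_force: [-0.6, -0.2, 0.2]
gripper_width: 85.6
pos [574.4  144.13 280.03] R cols y,z [ 0.98  0.2  -0.01] [ 0.2  -0.98 -0.  ]
shift tool [89.62  1.6   2.91] rotvec deg [ 2.44 -0.    0.35] j [0.25 0.27 0.22 1.53 0.   1.62]
```

```bash
python3 -m inch '{"offset":[[0,1.6,3],[25,0,0],[25,0,0],[20,0,0],[10,0,0],[5,0,0],[0,0,0]],"rot":[[2.4,0,0.3],[0,0,0],[0,0,0],[0,0,0],[0,0,0],[0,0,0],[0,0,0]],"hand":[1,1,0.6,0.3,0.3,0.3,0.3]}'
python3 -c "
from h import *
togo((576,141.5,190.4),np.radians(9)); snap('wrist','w2'); snap('side','d2')"
```

```text
clock: 3.3
ee_pos: [570.8, 150.8, 195.4]
tcp_rot: [2.293, 1.567, 0.897]
wrist_force: [-0.2, -0.4, 0.2]
gripper_width: 55.3
pos [570.84 150.83 195.42] R cols y,z [0.98 0.17 0.  ] [ 0.17 -0.98 -0.  ]
shift tool [ 5.01  3.46 10.1 ] rotvec deg [ 0.96 -0.13 -0.14] j [0.26 0.25 0.02 1.33 0.   1.65]
```

View pics/w2.png

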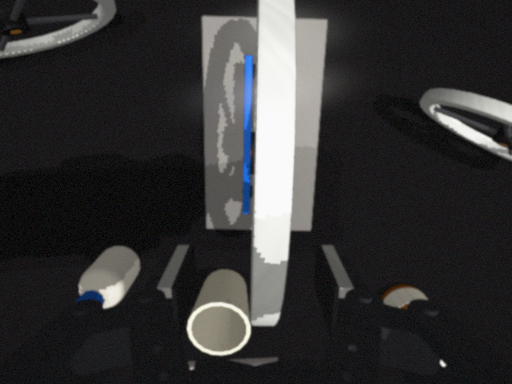

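View pics/d2.png

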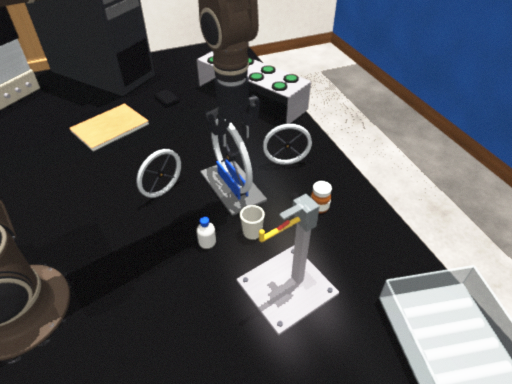

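The wheel lies between the jaws, slightly to the right of their middle, and the fingers are clear of it. I'll correct the offset and then close.

```bash
python3 -m inch '{"offset":[[4,3.5,10],[1,0,0],[0,0,0]],"rot":[[1,0,0],[0,0,0],[0,0,0]],"hand":[0.3,0.3,0.3]}'
python3 -c "
from h import *
togo((576,141.5,190.4),np.radians(9)); "
```

```text
clock: 3.7
ee_pos: [578.5, 140.7, 193.3]
tcp_rot: [1.88, 1.563, 0.463]
wrist_force: [-0.0, 0.4, 0.4]
gripper_width: 55.7
pos [578.46 140.74 193.32] R cols y,z [0.99 0.15 0.01] [ 0.15 -0.99 -0.  ]
shift tool [ 2.91 -2.34 -1.12] rotvec deg [-0.17 -0.14 -0.45] j [0.24 0.26 0.02 1.33 0.   1.65]
```

```bash
python3 -m inch '{"offset":[[3,-2,0],[0,0,0],[0,0,0],[0,0,0],[0,0,0],[0,0,0],[0,0,0],[0,0,0],[0,0,0],[0,0,0]],"rot":[[0,0,-0.4],[0,0,0],[0,0,0],[0,0,0],[0,0,0],[0,0,0],[0,0,0],[0,0,0],[0,0,0],[0,0,0]],"hand":[0.3,0.3,0,-0.3,-0.5,-1,-1,-1,-1,-1]}' 110
python3 -c "
from h import *
togo((576,141.5,190.4),np.radians(9)); snap('wrist','w3'); snap('scene','s3')"
```

```text
clock: 4.7
ee_pos: [576.9, 140.1, 190.8]
tcp_rot: [2.56, 1.568, 1.143]
wrist_force: [0.0, 0.0, 0.1]
gripper_width: 11.7
pos [576.86 140.09 190.79] R cols y,z [0.99 0.15 0.  ] [ 0.15 -0.99 -0.  ]
shift tool [ 0.39 -0.63 -1.53] rotvec deg [-0.19 -0.13 -0.09] j [0.24 0.26 0.02 1.33 0.   1.65]
```

View pics/w3.png

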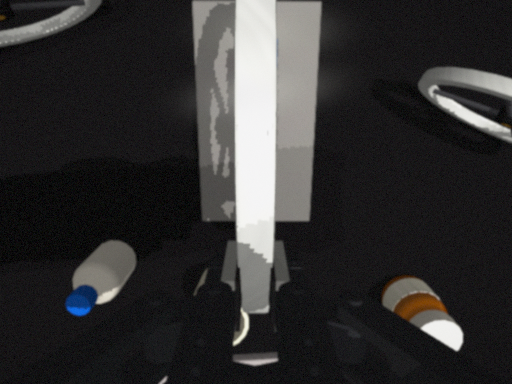

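View pics/s3.png

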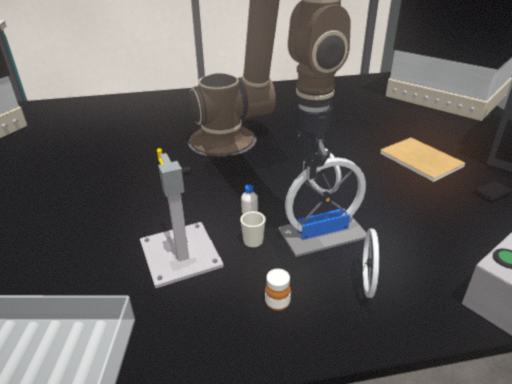

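The rim is gripped (opening 11.7 mm) and centred between the pads. Now I'll lift.

```bash
python3 -m inch '{"offset":[[-10,0,0],[-15,0,0],[-20,0,0],[-25,0,0],[-25,0,0],[-20,0,0],[0,0,0],[0,0,0]],"rot":[[0,0,0],[0,0,0],[0,0,0],[0,0,0],[0,0,0],[0,0,0],[0,0,0],[0,0,0]],"hand":[-1,-1,-1,-1,-1,-1,-1,-1]}'
python3 -c "
from h import *
togo((576,141.5,304),np.radians(13)); a=snap('scene','s4');b=snap('side','d4'); print(ctrl.observe()['wrist_force'],ctrl.observe()['ft_torque'])
cv2.imwrite('pics/c4.png',np.hstack([cv2.resize(a[80:300,220:420],None,fx=2,fy=2),cv2.resize(b[60:280,130:330],None,fx=2,fy=2)]))"
```

```text
clock: 5.6
ee_pos: [574.7, 138.8, 307.1]
tcp_rot: [-1.511, 1.562, -2.928]
wrist_force: [-0.2, -0.3, -4.5]
gripper_width: 11.8
pos [574.75 138.84 307.06] R cols y,z [ 0.99  0.15 -0.01] [ 0.15 -0.99  0.  ]
shift tool [ 3.05  1.67 -2.44] rotvec deg [-4.22  0.01  0.52] j [0.24 0.28 0.3  1.6  0.   1.65]
[-1.43  0.02 -4.04] [-0.15  0.    0.04]
```

View pics/c4.png

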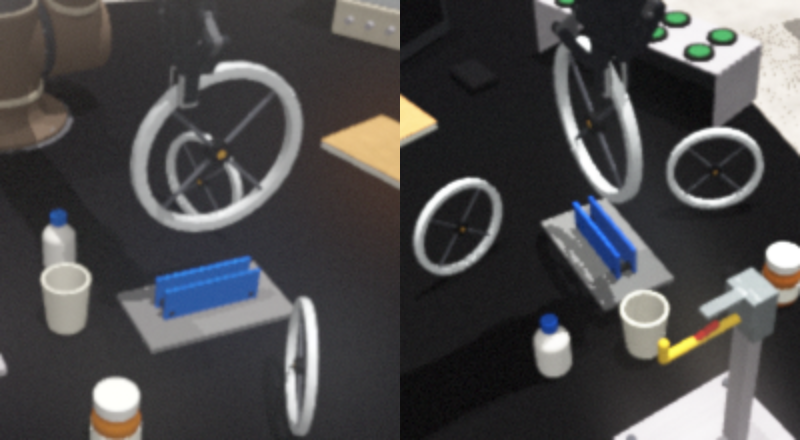

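```bash
python3 - <<'E'
from h import *
p,R,o=pose()
# wheel centre prediction in tool frame: x 74.8,y ~-0.7, z -49.4
for yy in (9,-9):
    X=p+R@np.array([74.8,-0.7+yy,-49.4]); print(yy,X,'scene',proj(S,X),'side',proj(D,X))
print('obs scene 330.5,157 (+x face), side 225,121.5 (-x face)')
def togo2(): pass
E
cat >> h.py <<'E'
SO=np.array([573.5,-172.5]);SY=np.radians(13.1)
SX=np.array([np.cos(SY),np.sin(SY)]);SYD=np.array([-np.sin(SY),np.cos(SY)])
WT=np.array([74.8,-0.7,-49.4])
def wheel():
    p,R,o=pose(); X=p+R@WT; d=X[:2]-SO
    return np.array([d@SX,d@SYD,X[2]])
def goal(xs,ys,z):
    """tool shift so that the wheel centre gets to stand coords xs,ys and world z"""
    p,R,o=pose(); w=wheel(); print('wheel in stand',w,'F',o['wrist_force'],'j',o['joints'])
    D3=np.r_[SX*(xs-w[0])+SYD*(ys-w[1]),z-w[2]]
    y=np.r_[SX,0]; 
    if y@R[:,1]<0:y=-y
    x=np.array([0,0,-1.]); G=np.c_[x,y,np.cross(x,y)]
    print('world shift',D3,'tool shift',R.T@D3,'rotvec',np.degrees(Ro.from_matrix(R.T@G).as_rotvec()))
E
python3 -c "
from h import *
goal(-115,0,232)"
```

```text
9 [574.41 188.72 231.68] scene [331.19 155.56] side [230.14 118.99]
-9 [556.62 185.98 231.85] scene [327.45 151.81] side [223.7  121.07]
obs scene 330.5,157 (+x face), side 225,121.5 (-x face)
wheel in stand [ 73.78 352.3  231.77] F [-1.43  0.02 -4.04] j [0.24 0.28 0.3  1.6  0.   1.65]
world shift [-104.02 -385.91    0.23] tool shift [   1.57 -161.72  365.5 ] rotvec [-4.32  0.01  0.57]
```

```bash
python3 -m inch '{"offset":[[0,-20,10],[0,-30,20],[0,-30,25],[0,-30,25],[0,-30,25],[0,-15,25],[0,0,25],[0,0,25],[0,0,0],[0,0,0]],"rot":[[-2,0,0],[-2.3,0,0.5],[0,0,0],[0,0,0],[0,0,0],[0,0,0],[0,0,0],[0,0,0],[0,0,0],[0,0,0]],"hand":[-1,-1,-1,-1,-1,-1,-1,-1,-1,-1]}'
python3 -c "
from h import *
goal(-115,0,232)"
```

```text
clock: 6.7
ee_pos: [452.4, -75.7, 293.4]
tcp_rot: [-1.719, 1.55, -3.056]
wrist_force: [0.7, 0.5, -3.9]
gripper_width: 11.9
wheel in stand [-98.45 171.3  218.76] F [ 0.71  0.5  -3.86] j [-0.16  0.02 -0.03  1.53 -0.01  1.17]
world shift [  22.7  -170.59   13.24] tool shift [-13.41 -17.64 171.18] rotvec [ 0.27 -0.17  1.18]
```

```bash
python3 -m inch '{"offset":[[-10,-18,10],[-5,0,20],[-2,0,25],[0,0,25],[0,0,25],[0,0,25],[0,0,20],[0,0,10],[0,0,0],[0,0,0]],"rot":[[0,0,0.6],[0,0,0.6],[0,0,0],[0,0,0],[0,0,0],[0,0,0],[0,0,0],[0,0,0],[0,0,0],[0,0,0]],"hand":[-1,-1,-1,-1,-1,-1,-1,-1,-1,-1]}'
python3 -c "
from h import *
goal(-110,0,212)
a=snap('scene','s5');b=snap('side','d5')"
```

```text
clock: 7.7
ee_pos: [472.4, -232.2, 304.0]
tcp_rot: [-2.68, 1.557, 2.277]
wrist_force: [0.1, 0.0, -4.8]
gripper_width: 11.6
wheel in stand [-113.91   15.01  229.78] F [ 0.07  0.02 -4.82] j [-0.46  0.15  0.13  1.56  0.01  0.87]
world shift [  7.21 -13.73 -17.78] tool shift [17.58  3.77 15.28] rotvec [ 0.92 -0.68  0.35]
```

View pics/d5.png

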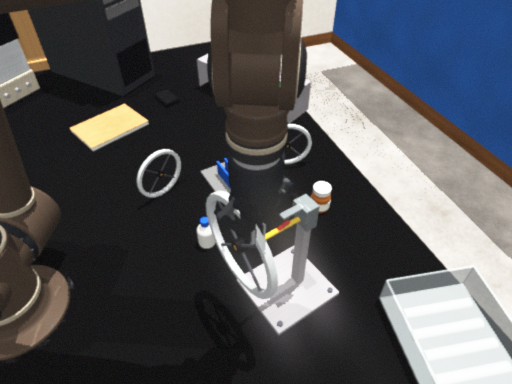

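View pics/s5.png

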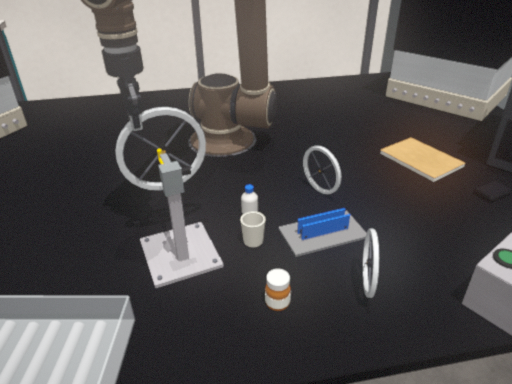

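```bash
python3 -m inch '{"offset":[[10,3.5,10],[15,0,5],[15,0,0],[5,0,0],[0,0,0],[0,0,0]],"rot":[[0.9,-0.6,0.3],[0,0,0],[0,0,0],[0,0,0],[0,0,0],[0,0,0]],"hand":[-1,-1,-1,-1,-1,-1]}'
python3 -c "
from h import *
goal(-110,0,183)
a=snap('scene','s6');b=snap('side','d6')
cv2.imwrite('pics/c6.png',np.hstack([cv2.resize(a[90:290,90:250],None,fx=2.5,fy=2.5),cv2.resize(b[160:360,180:340],None,fx=2.5,fy=2.5)]))"
```

```text
clock: 8.4
ee_pos: [479.4, -241.2, 260.6]
tcp_rot: [1.309, 1.568, -0.027]
wrist_force: [-0.4, 0.6, -3.7]
gripper_width: 11.9
wheel in stand [-108.05    3.75  185.8 ] F [-0.42  0.57 -3.73] j [-0.47  0.15  0.03  1.45  0.    0.87]
world shift [-1.05 -4.1  -2.8 ] tool shift [ 2.79 -1.98  3.74] rotvec [ 0.36  0.05 -0.17]
```

View pics/c6.png

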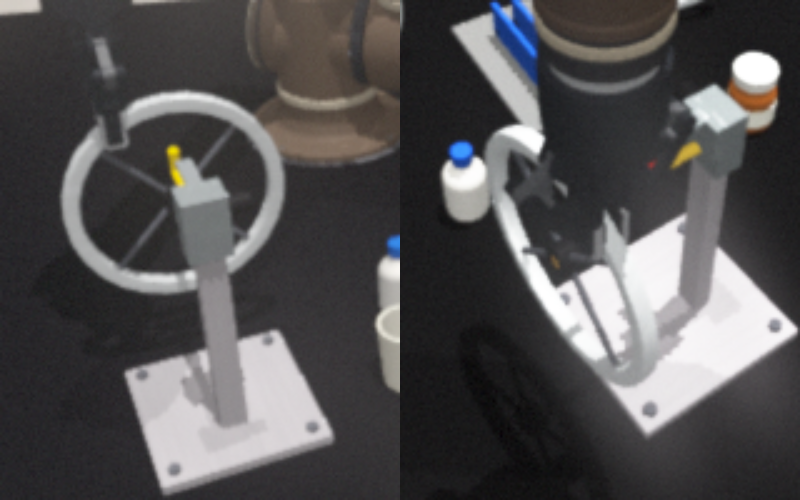

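```bash
python3 - <<'E'
from h import *
p,R,o=pose()
c=p+R@WT
s=np.sign(R[:,1]@np.r_[SX,0])
print('side face',proj(D,c-R[:,1]*9*s),'obs 242,264.8')
# fit rim ellipse in scene: outer outline extents predicted
for a in range(0,360,45):
    v=np.array([0,0,1.])*np.cos(np.radians(a))+R[:,2]*np.sin(np.radians(a))
    q=proj(S,c+105*v+7*s*R[:,1]); print(a,q,'crop',(q-[90,90])*2.5)
E
```

```text
side face [241.1  263.46] obs 242,264.8
0 [155.37 128.23] crop [163.43  95.57]
45 [124.09 147.24] crop [ 85.22 143.1 ]
90 [116.4  178.64] crop [ 66.   221.59]
135 [135.46 201.59] crop [113.66 278.96]
180 [167.39 204.13] crop [193.46 285.34]
225 [194.71 186.92] crop [261.78 242.31]
270 [203.98 158.84] crop [284.95 172.1 ]
315 [188.86 134.09] crop [247.16 110.24]
```

```bash
python3 -m inch '{"offset":[[0,0,3.5],[0,8,0],[0,8,0],[0,0,0]],"rot":[[0.3,0,0],[0,0,0],[0,0,0],[0,0,0]],"hand":[-1,-1,-1,-1]}'
python3 -c "
from h import *
goal(-52,0,185)"
```

```text
clock: 8.9
ee_pos: [498.1, -241.6, 262.7]
tcp_rot: [1.11, 1.564, -0.232]
wrist_force: [0.6, -0.1, -3.9]
gripper_width: 11.9
wheel in stand [-89.3   -1.06 187.72] F [ 0.55 -0.13 -3.89] j [-0.45  0.18  0.07  1.46  0.    0.89]
world shift [36.09  9.49 -2.72] tool shift [ 2.95 37.29 -1.08] rotvec [-0.    0.17 -0.35]
```

```bash
python3 -m inch '{"offset":[[1,8,0],[1,9,0],[0,8,0],[0,6,0],[0,2,0],[0,0,0]],"rot":[[0,0,0],[0,0,0],[0,0,0],[0,0,0],[0,0,0],[0,0,0]],"hand":[-1,-1,-1,-1,-1,-1]}'
python3 -c "
from h import *
goal(-52,0,185)
a=snap('scene','s7');b=snap('side','d7');snap('wrist','w7')
cv2.imwrite('pics/c7.png',np.hstack([cv2.resize(a[90:290,90:250],None,fx=2.5,fy=2.5),cv2.resize(b[160:360,180:340],None,fx=2.5,fy=2.5)]))"
```

```text
clock: 9.5
ee_pos: [534.1, -233.1, 259.8]
tcp_rot: [1.157, 1.565, -0.184]
wrist_force: [0.2, -0.7, -4.1]
gripper_width: 11.4
wheel in stand [-52.47  -0.82 184.87] F [ 0.23 -0.68 -4.09] j [-0.41  0.23  0.14  1.47  0.    0.93]
world shift [0.27 0.9  0.13] tool shift [-0.13  0.47 -0.82] rotvec [ 0.06  0.13 -0.29]
```

View pics/c7.png

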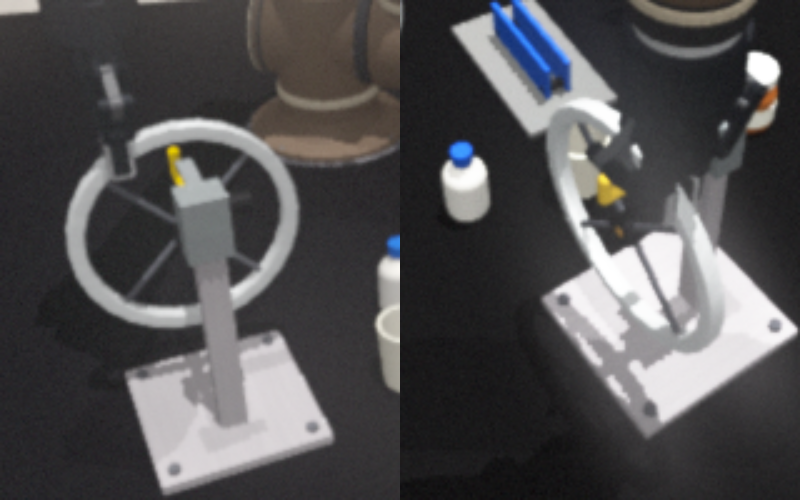

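View pics/w7.png

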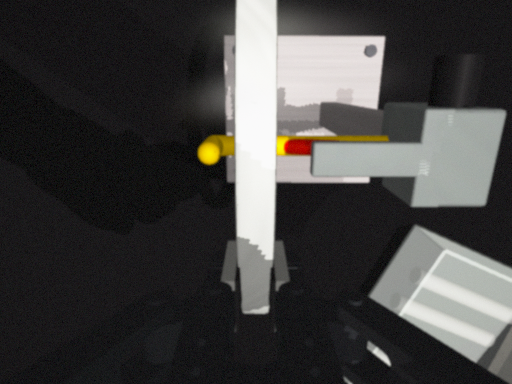

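```bash
python3 - <<'E'
from h import *
W=viewer.camera_params('wrist')
P=lambda x,y,z: proj(W,np.r_[SO+SX*x+SYD*y,z])
for az in (226,231,236):
    print(az,'tip',P(-73,0,az+20),'latch start',P(-40,0,az),'hood front',P(-30,7,az+30),P(-30,-7,az+30))
print('rim inner bottom at wheel pos', [P(-52.5+d,0,276) for d in (-7,7)])
# tip via wrist + side initial
print(tri(W,(209,152),S,(93/3.2+130,32/3.2+140)))
print(tri(W,(209,152),D,(187/2.6+190,316/2.6+110)))
# hood front corners: wrist ray onto various z
for az in (226,231,236,241):
    X=onz(W,(312,159),az+30); d=X[:2]-SO; print(az,'hood front pt',d@SX,d@SYD, )
    A=onz(W,(312,144),az+30);B=onz(W,(312,176),az+30); print('hood width',np.linalg.norm(A-B))
E
```

```text
226 tip [211.12 151.11] latch start [281.25 143.91] hood front [311.78 138.62] [310.06 171.61]
231 tip [209.74 153.2 ] latch start [282.08 145.54] hood front [313.89 140.44] [312.04 174.53]
236 tip [208.27 155.43] latch start [282.96 147.27] hood front [316.16 142.4 ] [314.17 177.64]
rim inner bottom at wheel pos [array([238.6, 166.1]), array([277.29, 166.06])]
(array([ 501.9 , -189.11,  250.19]), np.float64(0.6671863176184214))
(array([ 502.26, -188.89,  250.31]), np.float64(0.7165158240435624))
226 hood front pt -29.45864487767744 -1.5471373753535032
hood width 13.720158208073407
231 hood front pt -30.35883942328714 -0.5134731094428281
hood width 13.22340379871791
236 hood front pt -31.259033968896837 0.5201911564678462
hood width 12.726649389362391
241 hood front pt -32.15922851450654 1.5538554223785204
hood width 12.229894980006899
```

The wrist view shows the rim over the gap, between the tip (col 209) and the start of the red latch (col 288). The three views agree on an arm top near 230 mm. I'll lower towards contact.

```bash
python3 -m inch '{"offset":[[8,0.5,-0.5],[8,0,0],[8,0,0],[4,0,0],[0,0,0],[0,0,0]],"rot":[[0,0,0],[0,0,0],[0,0,0],[0,0,0],[0,0,0],[0,0,0]],"hand":[-1,-1,-1,-1,-1,-1]}'
python3 -c "
from h import *
goal(-51,0,140)"
```

```text
clock: 10.25
ee_pos: [532.7, -232.8, 229.0]
tcp_rot: [1.158, 1.566, -0.185]
wrist_force: [0.7, -0.9, -4.6]
gripper_width: 11.5
wheel in stand [-53.77  -0.2  154.07] F [ 0.66 -0.93 -4.63] j [-0.41  0.23  0.06  1.4   0.    0.93]
world shift [  2.66   0.82 -14.07] tool shift [14.08  2.71 -0.23] rotvec [-0.03  0.1  -0.24]
```

```bash
python3 -m inch '{"offset":[[3,2.5,0],[3,0,0],[2,0,0],[0,0,0]],"rot":[[0,0,0],[0,0,0],[0,0,0],[0,0,0]],"hand":[-1,-1,-1,-1]}'
python3 -c "
from h import *
goal(-51,0,140)"
```

```text
clock: 10.65
ee_pos: [535.8, -232.3, 221.0]
tcp_rot: [1.116, 1.565, -0.227]
wrist_force: [-0.5, -0.6, -4.7]
gripper_width: 11.6
wheel in stand [-50.54  -0.51 146.04] F [-0.47 -0.59 -4.74] j [-0.41  0.23  0.05  1.38  0.    0.93]
world shift [-0.57  0.39 -6.04] tool shift [ 6.04 -0.5  -0.52] rotvec [-0.03  0.15 -0.3 ]
```

```bash
for i in 1; do :; done; python3 -m inch '{"offset":[[1.5,0,0],[0,0,0]],"rot":[[0,0,0],[0,0,0]],"hand":[-1,-1]}'; python3 -m inch '{"offset":[[1.5,0,0],[0,0,0]],"rot":[[0,0,0],[0,0,0]],"hand":[-1,-1]}'
```

```text
clock: 10.85
ee_pos: [536.0, -232.3, 220.7]
tcp_rot: [1.124, 1.563, -0.219]
wrist_force: [-1.3, -0.4, -2.0]
gripper_width: 11.7
clock: 11.05
ee_pos: [536.1, -232.3, 220.6]
tcp_rot: [1.112, 1.562, -0.23]
wrist_force: [-0.7, 0.8, -1.3]
gripper_width: 11.5
```

```bash
python3 -m inch '{"offset":[[1.5,0,0],[1.5,0,0],[1,0,0]],"rot":[[0,0,0],[0,0,0],[0,0,0]],"hand":[-1,-1,-1]}'
python3 -c "
from h import *
goal(-30,0,140)
a=snap('scene','s8');b=snap('side','d8');snap('wrist','w8')
cv2.imwrite('pics/c8.png',np.hstack([cv2.resize(a[90:290,90:250],None,fx=2.5,fy=2.5),cv2.resize(b[160:360,180:340],None,fx=2.5,fy=2.5)]))"
```

```text
clock: 11.35
ee_pos: [536.3, -232.2, 219.9]
tcp_rot: [1.12, 1.557, -0.222]
wrist_force: [-3.9, 1.3, 7.5]
gripper_width: 11.6
wheel in stand [-49.61  -0.73 144.8 ] F [-3.88  1.32  7.54] j [-0.41  0.23  0.04  1.37  0.    0.93]
world shift [18.93  5.16 -4.8 ] tool shift [ 5.04 19.55 -0.76] rotvec [ 0.    0.33 -0.69]
```

View pics/c8.png

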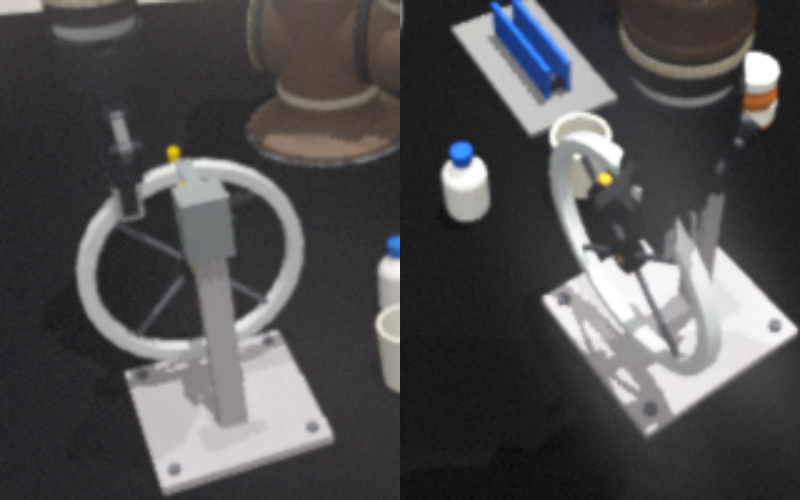

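View pics/w8.png

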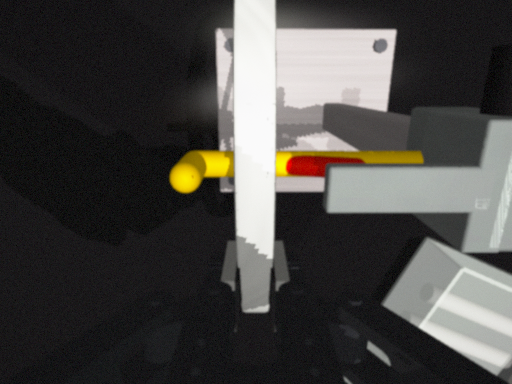

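```bash
python3 -m inch '{"offset":[[-1,0,0],[0,0,0]],"rot":[[0,0.2,-0.5],[0,0,0]],"hand":[-1,-1]}';  python3 -m inch '{"offset":[[-0.3,3,0],[0,3,0],[0,0,0]],"rot":[[0,0,0],[0,0,0],[0,0,0]],"hand":[-1,-1,-1]}'
python3 -c "
from h import *
goal(-30,0,145)"
```

```text
clock: 11.7
ee_pos: [536.3, -232.4, 220.7]
tcp_rot: [0.824, 1.567, -0.518]
wrist_force: [-0.4, 0.5, -2.9]
gripper_width: 11.8
clock: 12.0
ee_pos: [542.0, -231.1, 220.3]
tcp_rot: [0.389, 1.568, -0.953]
wrist_force: [-1.9, -0.5, 1.6]
gripper_width: 11.6
wheel in stand [-44.55  -0.76 145.39] F [-1.93 -0.54  1.6 ] j [-0.4   0.25  0.07  1.39 -0.    0.94]
world shift [14.    4.04 -0.39] tool shift [ 0.41 14.55 -0.77] rotvec [-0.02  0.13 -0.05]
```

```bash
python3 -m inch '{"offset":[[-0.3,3,-0.4],[-0.1,3,0],[0,3,0],[0,0,0]],"rot":[[0,0,0],[0,0,0],[0,0,0],[0,0,0]],"hand":[-1,-1,-1,-1]}'
python3 -c "
from h import *
goal(-10,0,145)"
```

```text
clock: 12.4
ee_pos: [551.1, -228.6, 220.6]
tcp_rot: [-0.035, 1.568, -1.377]
wrist_force: [-0.9, 0.4, 0.3]
gripper_width: 11.9
wheel in stand [-35.25  -0.33 145.7 ] F [-0.91  0.38  0.29] j [-0.39  0.26  0.09  1.39 -0.    0.95]
world shift [24.52  6.05 -0.7 ] tool shift [ 0.7  25.25 -0.34] rotvec [-0.01  0.14  0.  ]
```

```bash
python3 -m inch '{"offset":[[0.2,3,0],[0.2,3,0],[0,3,0],[0,0,0]],"rot":[[0,0,0],[0,0,0],[0,0,0],[0,0,0]],"hand":[-1,-1,-1,-1]}'
python3 -c "
from h import *
goal(-10,0,145)
snap('wrist','w9')"
```

```text
clock: 12.8
ee_pos: [560.8, -226.4, 220.5]
tcp_rot: [0.154, 1.568, -1.188]
wrist_force: [-1.6, -0.6, 1.5]
gripper_width: 11.8
wheel in stand [-25.22  -0.41 145.54] F [-1.58 -0.58  1.54] j [-0.38  0.28  0.11  1.4  -0.    0.96]
world shift [14.73  3.85 -0.54] tool shift [ 0.54 15.22 -0.42] rotvec [-0.01  0.15 -0.02]
```

View pics/w9.png

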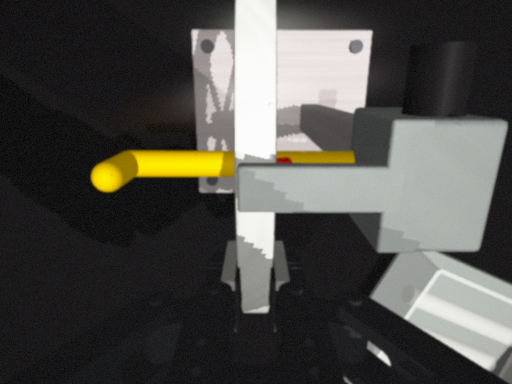

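```bash
python3 -m inch '{"offset":[[0.2,3,-0.3],[0.1,3,0],[0,3,0],[0,3,0],[0,0,0]],"rot":[[0,0,0],[0,0,0],[0,0,0],[0,0,0],[0,0,0]],"hand":[-1,-1,-1,-1,-1]}'
python3 -c "
from h import *
goal(3,0,145)"
```

```text
clock: 13.35
ee_pos: [573.2, -223.2, 220.4]
tcp_rot: [0.154, 1.568, -1.189]
wrist_force: [-1.9, 0.2, 1.1]
gripper_width: 11.7
wheel in stand [-12.39  -0.16 145.44] F [-1.93  0.23  1.06] j [-0.37  0.3   0.13  1.4  -0.    0.97]
world shift [14.96  3.64 -0.44] tool shift [ 0.45 15.39 -0.16] rotvec [-0.02  0.17 -0.03]
```

```bash
python3 -m inch '{"offset":[[0,3,0],[0,3,0],[0,3,0],[0,0,0]],"rot":[[0,0,0],[0,0,0],[0,0,0],[0,0,0]],"hand":[-1,-1,-1,-1]}'; python3 -m inch '{"offset":[[0,1.5,0],[0,1.5,0],[0,0,0]],"rot":[[0,0,0],[0,0,0],[0,0,0]],"hand":[-1,-1,-1]}'
python3 -c "
from h import *
goal(3,0,145)"
```

```text
clock: 13.75
ee_pos: [583.1, -220.9, 220.3]
tcp_rot: [0.363, 1.568, -0.979]
wrist_force: [-1.9, -0.9, 1.7]
gripper_width: 11.5
clock: 14.05
ee_pos: [586.2, -220.2, 220.3]
tcp_rot: [0.229, 1.568, -1.113]
wrist_force: [-1.8, -0.2, 1.5]
gripper_width: 11.7
wheel in stand [  0.88  -0.09 145.41] F [-1.79 -0.16  1.52] j [-0.36  0.32  0.16  1.41 -0.    0.98]
world shift [ 2.04  0.56 -0.41] tool shift [ 0.41  2.12 -0.09] rotvec [-0.01  0.16 -0.04]
```

```bash
python3 -m inch '{"offset":[[0,1.5,0],[0,1.5,0]],"rot":[[0,0,0],[0,0,0]],"hand":[-1,-1]}'; python3 -m inch '{"offset":[[0,1,0],[0,0,0]],"rot":[[0,0,0],[0,0,0]],"hand":[-1,-1]}'
python3 -c "
from h import *
goal(3,0,145)
a=snap('scene','s10');b=snap('side','d10');snap('wrist','w10')
cv2.imwrite('pics/c10.png',np.hstack([cv2.resize(a[90:290,90:250],None,fx=2.5,fy=2.5),cv2.resize(b[160:360,180:340],None,fx=2.5,fy=2.5)]))"
```

```text
clock: 14.25
ee_pos: [588.9, -219.5, 220.4]
tcp_rot: [0.073, 1.568, -1.269]
wrist_force: [-2.2, -1.0, 1.1]
gripper_width: 11.5
clock: 14.45
ee_pos: [589.8, -219.3, 220.3]
tcp_rot: [-0.166, 1.568, -1.509]
wrist_force: [-3.2, -0.3, 1.8]
gripper_width: 11.6
wheel in stand [  4.54  -0.03 145.38] F [-3.25 -0.34  1.83] j [-0.35  0.33  0.17  1.42 -0.    0.99]
world shift [-1.51 -0.32 -0.38] tool shift [ 0.38 -1.54 -0.03] rotvec [-0.02  0.15  0.03]
```

View pics/c10.png

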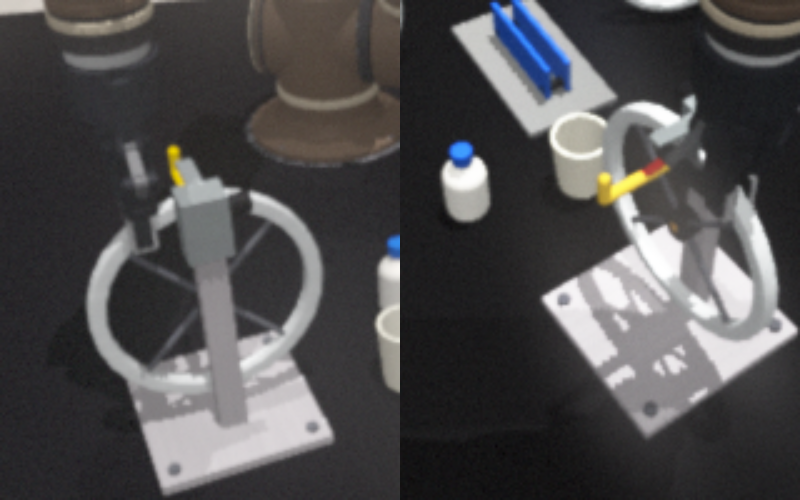

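View pics/w10.png

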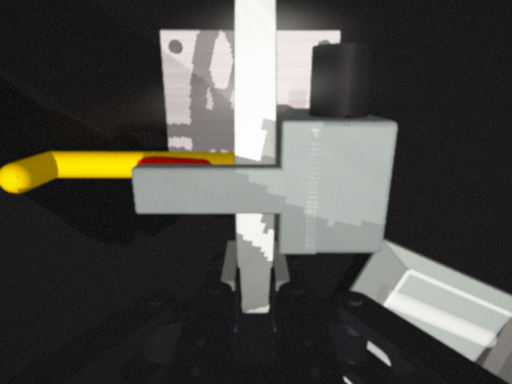

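The rim is home. Its rear face (col 277) is at the stop (col 281), and the red latch (cols 135-210) is in front of the rim. The reaction along the arm has risen to about 3 N. I'll release a little at a time.

```bash
python3 -m inch '{"offset":[[0,0.5,0],[0,0,0],[0,0,0],[0,0,0],[0,0,0],[0,0,0],[0,0,0]],"rot":[[0,0,0],[0,0,0],[0,0,0],[0,0,0],[0,0,0],[0,0,0],[0,0,0]],"hand":[-1,-0.65,-0.5,-0.4,-0.3,-0.3,-0.3]}' 20
python3 -c "
from h import *
goal(3,0,145)
a=snap('scene','s11');b=snap('side','d11');snap('wrist','w11')
cv2.imwrite('pics/c11.png',np.hstack([cv2.resize(a[90:290,90:250],None,fx=2.5,fy=2.5),cv2.resize(b[160:360,180:340],None,fx=2.5,fy=2.5)]))"
```

```text
clock: 15.3
ee_pos: [592.3, -218.7, 220.0]
tcp_rot: [0.984, 1.566, -0.359]
wrist_force: [0.4, 0.5, -0.4]
gripper_width: 29.8
wheel in stand [  7.45  -0.05 145.12] F [ 0.43  0.54 -0.4 ] j [-0.35  0.33  0.17  1.41 -0.    0.99]
world shift [-4.35 -0.96 -0.12] tool shift [ 0.11 -4.45 -0.05] rotvec [-0.02  0.14 -0.21]
```

View pics/c11.png

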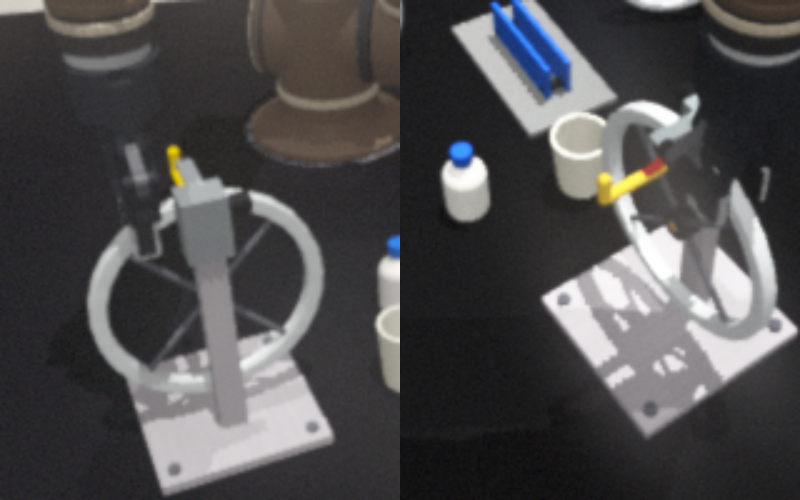

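View pics/w11.png

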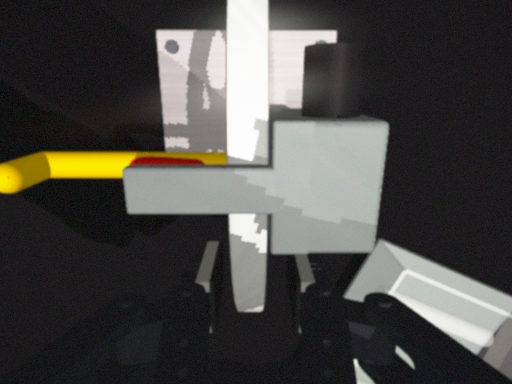

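The wheel hangs free between the pads, with its rim at cols 228–268. The gap on the left is the smaller one, so I'll recentre by 3 mm and withdraw straight up.

```bash
python3 -m inch '{"offset":[[0,-3,0],[0,0,0],[-3,0,0],[-5,0,0],[-8,0,0],[-10,0,0],[0,0,0]],"rot":[[0,0,0],[0,0,0],[0,0,0],[0,0,0],[0,0,0],[0,0,0],[0,0,0]],"hand":[-0.3,-0.3,-0.3,-0.3,-0.3,-0.3,-0.3]}'
python3 -c "
from h import *
goal(3,0,145)"
```

```text
clock: 16.15
ee_pos: [588.9, -219.5, 249.1]
tcp_rot: [0.975, 1.566, -0.368]
wrist_force: [0.4, 0.5, -0.8]
gripper_width: 30.1
wheel in stand [  4.02  -0.12 174.12] F [ 0.44  0.5  -0.84] j [-0.36  0.32  0.23  1.47 -0.    0.99]
world shift [ -1.02  -0.11 -29.12] tool shift [29.12 -1.14 -0.2 ] rotvec [-0.03  0.17 -0.25]
```

```bash
python3 -m inch '{"offset":[[-15,0,0],[-25,0,0],[-30,0,0],[-30,0,0],[-20,-20,30],[0,-40,40],[0,-40,40],[0,-20,20],[0,0,0],[0,0,0],[0,0,0]],"rot":[[0,0,0],[0,0,0],[0,0,0],[0,0,0],[0,0,0],[0,0,0],[0,0,0],[0,0,0],[0,0,0],[0,0,0],[0,0,0]],"hand":[-0.3,-0.3,-0.3,-0.3,-0.3,-0.3,-0.3,-0.3,-0.3,-0.3,-0.3]}'
python3 -c "
from h import *
a=snap('scene','s12');b=snap('side','d12')
cv2.imwrite('pics/c12.png',np.hstack([cv2.resize(a[120:270,110:230],None,fx=3.3,fy=3.3),cv2.resize(b[180:330,220:340],None,fx=3.3,fy=3.3)]))"
```

```text
clock: 17.25
ee_pos: [504.9, -369.0, 374.5]
tcp_rot: [0.862, 1.562, -0.477]
wrist_force: [-0.8, -0.2, 1.0]
gripper_width: 29.8
```

View pics/c12.png

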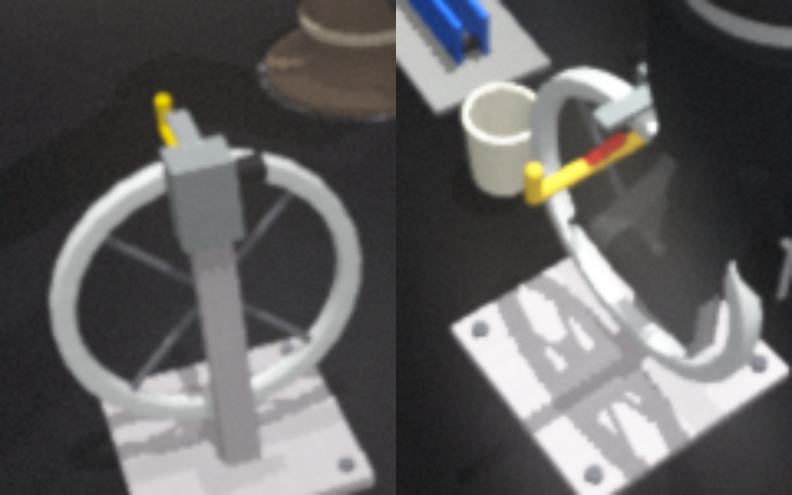

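View pics/d12.png

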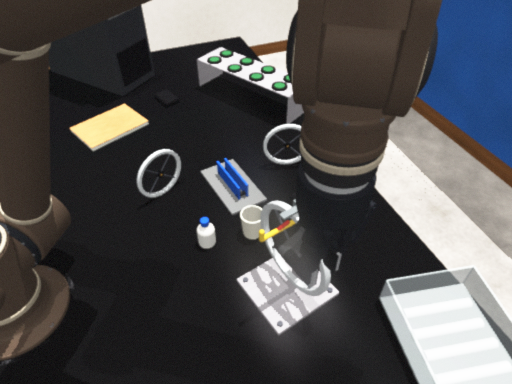

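The side view of the wheel is blocked by the wrist, so I'll move it away for a clear check.

```bash
python3 -m inch '{"offset":[[0,-40,0],[0,-40,0],[0,-40,0],[0,-40,0],[0,-40,0],[0,-20,0],[0,0,0],[0,0,0],[0,0,0]],"rot":[[0,0,0],[0,0,0],[0,0,0],[0,0,0],[0,0,0],[0,0,0],[0,0,0],[0,0,0],[0,0,0]],"hand":[-0.3,-0.3,-0.3,-0.3,-0.3,-0.3,-0.3,-0.3,-0.3]}'
python3 -c "
from h import *
a=snap('scene','s13');b=snap('side','d13')
cv2.imwrite('pics/c13.png',np.hstack([cv2.resize(a[120:270,110:230],None,fx=3.3,fy=3.3),cv2.resize(b[180:330,220:340],None,fx=3.3,fy=3.3)]))"
```

```text
clock: 18.25
ee_pos: [292.9, -414.4, 370.8]
tcp_rot: [1.014, 1.564, -0.305]
wrist_force: [0.7, 0.0, -0.3]
gripper_width: 30.0
```

View pics/c13.png

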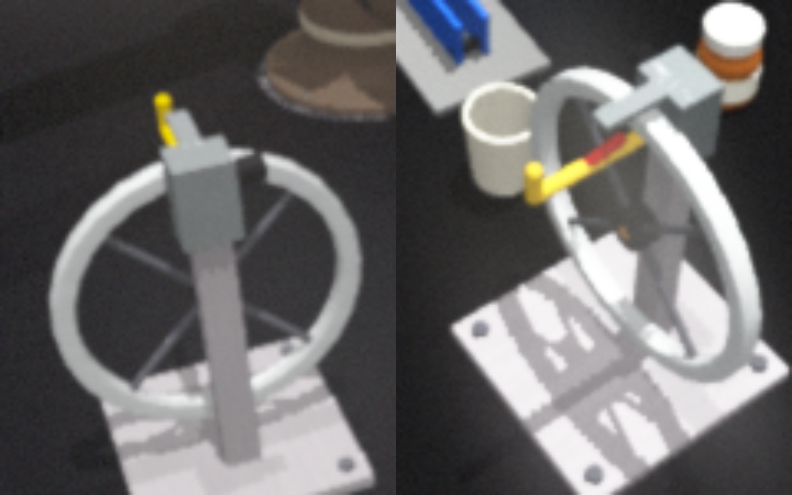

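```bash
python3 - <<'E'
from h import *
def onplane(P,uv,y=0):
    o,d=ray(P,uv); n=np.r_[SYD,0]; k=(np.r_[SO,0]+n*y-o)@n/(d@n); X=o+k*d; q=X-np.r_[SO,0]
    return q[:2]@SX,X[2]
f=lambda u,v:((u-396)/3.3+220,v/3.3+180)
print('hub front face x,z',onplane(D,f(624,232)))
b=cv2.imread('pics/d13.png')
P=lambda x,y,z: np.r_[SO+SX*x+SYD*y,z]
big=cv2.resize(b[180:330,220:340],None,fx=4,fy=4)
for xc,col in ((3,(0,255,0)),):
  for rr in (105,91):
    pts=[(proj(D,P(xc-7,rr*np.sin(a),139+rr*np.cos(a)))-[219.5,179.5])*4 for a in np.linspace(0,2*np.pi,90)]
    cv2.polylines(big,[np.int32(pts)],True,col,1)
a=cv2.resize(cv2.imread('pics/side0.png')[180:330,220:340],None,fx=4,fy=4)
cv2.imwrite('pics/c14.png',np.hstack([big[:590,:400],a[:590,:400]]))
# bystanders moved?
for n in ('scene','side'):
    i0=cv2.imread(f'pics/{n}0.png');i1=cv2.imread(f'pics/{n[0] if n=="scene" else "d"}13.png')
    d=cv2.absdiff(i0,i1).max(2)
    boxes={'scene':{'jar':(262,268,30,42),'flask':(240,183,20,30),'beaker':(240,212,27,34)},'side':{'jar':(308,180,26,32),'flask':(195,215,22,34),'beaker':(240,205,20,20)}}[n]
    for k,(x,y,w,h) in boxes.items(): print(n,k,'mean diff',d[y:y+h,x:x+w].mean())
E
```

```text
hub front face x,z (np.float64(-3.734732267551079), np.float64(143.50587771290452))
scene jar mean diff 2.115079365079365
scene flask mean diff 2.4066666666666667
scene beaker mean diff 1.9651416122004357
side jar mean diff 3.6189903846153846
side flask mean diff 4.054812834224599
side beaker mean diff 9.005
```

View pics/c14.png

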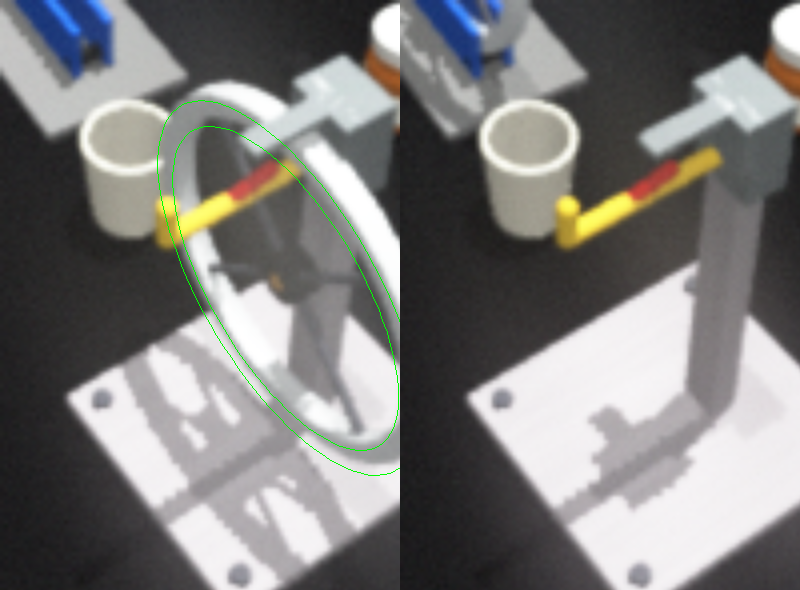

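```bash
python3 -c "
from h import *
a=cv2.imread('pics/d13.png');b=snap('side','d15')
print('motion',cv2.absdiff(a,b)[180:330,220:340].max(2).mean(), ctrl.observe()['wrist_force'])
from workcell import hand_in
print(hand_in())"
```

```text
motion 2.6031666666666666 [ 0.18 -0.25 -0.02]
the job is handed in; nothing more can be done
None
```

The wheel is on the hook and the job is handed in at about 18 s; no verdict was reported.

**What I did:** I gripped the largest wheel by its rim, about 49 mm to one side of the top, and lifted it clear of the cradle. I took it over the hook's tip and lowered it until I felt contact, at about −50 mm along the arm. From there I slid it back over the latch to the stop, let go and backed the arm away.

**Forces:** The load on the hook, judged from the wrist force, peaked at about 12 N when I pressed the rim down and was about 6 N while sliding.

**Last checks:**
- **Position:** The side view puts the wheel's centre about 5 mm past home and about 143 mm above the bench, lined up with the arm.
- **Latch:** It looks the same as in the first picture, up and in front of the rim. I only judged this by eye; its angle was not measured.
- **At rest:** Two side pictures taken just before hand-in show no motion beyond image noise, and the wrist reads about zero force.
- **Bystanders:** The jar, flask and beaker are where they started in both views. The beaker patch in the side view differs a little more, which I put down to the wheel's rim now beside it.

**Disagreement:** The first pictures put the arm's top near 230 mm, but the hanging wheel's height suggests about 234 mm. The height worked out from the gripper's position also read about 2 mm above what the camera showed at the end. Feeling for contact made neither matter.

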